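# Lay out machined pieces on the parts tray

### The job

Lift the clear lid off the grey parts box and lay it flat on the bench. Then finish laying out the wooden tray with the three machined pieces from the box, one upright in the middle of each free pocket: the round collar beside the collar already there, in the row next to the tray's handle, and the two rectangular blocks in the other row, their long sides in line with that row. Put the pieces down gently, do not drop them, and leave the bottle, hammer and mug where they are.

Things in the scene. Friction and masses are not known exactly. Their poses are not given: they have to be found in the camera images.
- box: Grey open-topped box, fixed to the bench, 216 x 216 mm outside, 55 mm high, walls 4 mm, floor 5 mm thick (three pieces stand on it in three places of a rough two by two, about 94 mm apart). Origin: centre of its underside; x and y along its sides.
- lid: Loose clear plastic lid on the box, 216 x 216 mm, 0.25 kg. Origin: centre of the underside of its lip, z up. From there: lip 0 to 6 mm (hangs 6 mm inside the box), plate 6 to 10 mm, black bar handle 10 to 42 mm, at the centre, 18 mm thick along the lid's x and 90 mm long along its y. Lying flat on the bench its origin is at z = 0.
- tray: Square wooden tray, fixed to the bench, 190 x 190 mm, with 2 x 2 pockets; floor 6 mm thick, rim and ribs up to 12 mm above the bench. A steel bar handle sticks out 40 mm on its -x side, 17 mm high. Origin: centre of its underside. Both rows run along its y: the row next to the handle at x = -46 mm, the other at x = +46 mm; pockets at y = -46 and +46 mm.
- round_pocket0 (a point): Pocket floor centre, on the tray; pocket 86 x 86 mm between ribs 6 mm wide and 6 mm high; this point is 6 mm above the bench. Row next to the handle, -y end.
- round_pocket1 (a point): Pocket floor centre, on the tray; pocket 86 x 86 mm between ribs 6 mm wide and 6 mm high; this point is 6 mm above the bench. Row next to the handle, +y end.
- block_pocket0 (a point): Pocket floor centre, on the tray; pocket 86 x 86 mm between ribs 6 mm wide and 6 mm high; this point is 6 mm above the bench. Row away from the handle, -y end.
- block_pocket1 (a point): Pocket floor centre, on the tray; pocket 86 x 86 mm between ribs 6 mm wide and 6 mm high; this point is 6 mm above the bench. Row away from the handle, +y end.
- collar0: Turned aluminium collar: a plain upright cylinder, diameter 60 mm, height 40 mm, about 0.3 kg, dark bore disc drawn on its top. Origin: centre of its underside, z up. At the start it already stands in round_pocket0 of the tray.
- collar1: Turned aluminium collar: a plain upright cylinder, diameter 60 mm, height 40 mm, about 0.3 kg, dark bore disc drawn on its top. Origin: centre of its underside, z up. At the start in the box.
- block0: Milled aluminium block, 70 mm (its x) by 36 mm (its y) by 40 mm high, about 0.3 kg, two dark drilled holes on its top. Origin: centre of its underside, z up. At the start in the box.
- block1: Milled aluminium block, 70 mm (its x) by 36 mm (its y) by 40 mm high, about 0.3 kg, two dark drilled holes on its top. Origin: centre of its underside, z up. At the start in the box.
- oil: Bystander: standing white bottle with black cap, diameter 60 mm, height 160 mm, beyond the work. Origin: centre of its underside.
- hammer: Bystander: hammer lying on the bench beyond the work, about 280 mm long along its x. Leave it.
- mug: Bystander: white mug standing beyond the work, diameter 80 mm, height 90 mm. Origin: centre of its underside.
Things that resemble listed ones, but are neither listed nor needed, are in the scene too. Leave any green look-alike of the collar0 alone.

How it is judged:
On the way:
1. the lid is off the box and lies flat on the bench (height (world z) of lid below 0.008 m and angle between lid's own z axis and vertical below 0.06 rad and horizontal distance between lid and box above 0.15 m and linear speed of lid below 0.02 m/s), for 0.2 s.
At the end, for the whole second after the job is handed in: Lid flat on the bench, off the box. A collar in each pocket of the row next to the handle, a block in each of the other row: flat on the pocket floor, centred within 10 mm, the blocks' long sides within 0.17 rad of the row's direction (tray y). All released and at rest (all of step 1 and ((horizontal distance between collar0 and round_pocket0 below 0.01 m and z of collar0 in the frame of round_pocket0 below 0.004 m and angle between each of collar0, collar1's own z axis and vertical below 0.06 rad and horizontal distance between collar1 and round_pocket1 below 0.01 m and z of collar1 in the frame of round_pocket1 below 0.004 m) or (horizontal distance between collar1 and round_pocket0 below 0.01 m and z of collar1 in the frame of round_pocket0 below 0.004 m and angle between each of collar1, collar0's own z axis and vertical below 0.06 rad and horizontal distance between collar0 and round_pocket1 below 0.01 m and z of collar0 in the frame of round_pocket1 below 0.004 m)) and ((horizontal distance between block0 and block_pocket0 below 0.01 m and z of block0 in the frame of block_pocket0 below 0.004 m and angle between each of block0, block1's own z axis and vertical below 0.06 rad and horizontal distance between block1 and block_pocket1 below 0.01 m and z of block1 in the frame of block_pocket1 below 0.004 m) or (horizontal distance between block1 and block_pocket0 below 0.01 m and z of block1 in the frame of block_pocket0 below 0.004 m and angle between each of block1, block0's own z axis and vertical below 0.06 rad and horizontal distance between block0 and block_pocket1 below 0.01 m and z of block0 in the frame of block_pocket1 below 0.004 m)) and angle between the x axis of each of block0, block1 and the y axis of tray, either way round below 0.17 rad and linear speed of each of collar0, collar1, block0, block1 below 0.02 m/s); the robot touches nothing.
It fails at once if a piece is dropped: untouched by the fingers and moving faster than 0.6 m/s (a fall of about 20 mm) ((linear speed of collar0 above 0.6 m/s and contact force between collar0 and the fingers below 0.1 N) or (linear speed of collar1 above 0.6 m/s and contact force between collar1 and the fingers below 0.1 N) or (linear speed of block0 above 0.6 m/s and contact force between block0 and the fingers below 0.1 N) or (linear speed of block1 above 0.6 m/s and contact force between block1 and the fingers below 0.1 N)).
It fails at once if bottle, hammer or mug moved more than 30 mm (distance of any of oil, hammer, mug from where it was at the start of the episode above 0.03 m).
It also fails if it takes over 72 s, if anything falls off the work surface, if the arm or the gripper's body presses on something with over 40 N, if the wrist force passes 120 N, or if a joint passes its speed limit or range.

### The arm

A 7-joint arm with a two-finger parallel gripper is mounted at the origin on the work surface. World frame = base frame: x ahead of the robot, y to its left, z up, the work surface at z = 0. Lengths are in m, angles in rad, forces in N, time in s.
With the tool pointing down it reaches from about 0.4 to 0.85 m from the base axis. Payload 4.5 kg.
Tool frame: the origin (TCP) lies at the very end of the fingers, on their centre line; the grasp point (between the pads) lies 19 mm behind it; z points along the fingers, y is the line along which they close (so a half turn about z gives the same grasp; the last joint's range is limited). The gripper opens to 88 mm and grips with 3 to 60 N. Pads are 18 mm wide; open, the fingers measure 123 mm over their backs; the gripper's body (75 mm by 187 mm) begins 45 mm behind the grasp point.
Start: joints at [1.213, 0.689, -0.195, 1.565, 0.157, 0.902, -0.215], TCP at [0.239, -0.578, 0.202] pointing down, gripper open.
Joint ranges: [-3.01, 3.01], [-0.46, 2.08], [-1.47, 1.51], [0.13, 2.56], [-1, 4.14], [0.04, 2.09], [-2.66, 2.66]. Speed limits (rad/s): [2.57, 2.57, 3.14, 3.14, 3.14, 3.14, 3.14].

### API

Orientations are given as a unit quaternion [x, y, z, w].
In Python, from plant import r gives the robot as it stands. The module is installed in compiled form; this text tells all that it offers.
- The arm moves only by the tool step_arm, never from a script. Its argument "increments" is a list of rows, each a list of 2 entries, a list of its own where there are three numbers: the shift along the world's x, y, z in cm, then the turn, a rotation vector about the world's x, y, z in degrees. A call has exactly 10 rows; each row shifts and turns the commanded pose from where the row before left it; what a row does not reach is not made up. A row lasts 1/10 s, in which the tool goes at most 50 mm and 8.59 degrees, less where a joint would pass 70% of its speed; a pose out of reach is approached as far as the arm can. A call is refused whole if a number of a shift passes 5 or a number of a turn 8.59, either way. A call with a gripper value outside its range is refused whole. "fingers" is the opening, from 0 (shut) to 1 (fully open), set as the call begins (left out, the last holds). The fingers move at their own pace and stop on an object; "grip_force" is the grip in N (left out, the last holds). Time passes only in rows, so rows that do not move let the fingers close, or fill a call up. It gives the time, the measured TCP pose, the force, the opening and the grip force at its end, in the units of the state.
- r.get_state(): the state, without advancing time (a new reading comes with each control period).
- r.snapshot(name): name is "side" or "top" or "wrist"; returns (picture, depth): 400x640x3 uint8, red, green, blue; 400x640 float32, m along the optical axis (not along the pixel's ray), 0 where there is no reading.
- r.calibration(name): a dict with "fov_y" (degrees; the focal length in pixels is half the picture's height over the tangent of half this angle, whatever the lens; pixels are square), "cx", "cy" (the principal point, pixels), "k1" (the pictures are not rectified: a ray, as slopes to the right and down, at radius r is drawn at 1 + k1 r^2 times it, then the intrinsics apply), "R" (3x3) and "t" (3): a world point X has camera coordinates R X + t. Camera axes: x right, y down, z forward; pixel columns grow to the right and rows downward; lengths in m; the calibration is good to about 2 mm. A picture is of the moment at which its call begins: read the wrist's pose just before it. calibration takes no time and is no camera call; for the wrist camera it gives the pose at the moment of the call.
- r.finish_job(): hands the job in; it is judged then, once.
The state is a dict: "clock": time; "q": joint angles; "qd": joint speeds; "joint_torque": joint torques, N m; "tool_pos": TCP position; "eef_rot": TCP orientation; "contact_force": force on the tool from outside, world axes, zero at the start; "moment": the same for the moment, N m; "opening": opening from 0.0 (shut) to 1.0 (fully open); "finger_force": force on a finger pad.
Only numpy, scipy, OpenCV 4.12 (cv2) and the standard library are available. Lean on these libraries where they do the work, as an engineer would, in place of code of your own. Each camera call takes 0.05 s, during which the arm holds its last target. There are 200 camera calls.

## Working session

There is one attempt and no reset: what is moved stays moved. The work goes in short steps, Python scripts to look and compute and a tool call to move; the robot and the scene stay as the last step left them, time stands still between calls to the robot, and variables do not carry over. Pictures are saved under pics/ and viewed, at most 10 in all, crops included, and the job is handed in when it is done.

Besides the shell and the picture viewer there is one more tool, called after "Emit:" as name(argument=value, ...) on one line, values as JSON. step_arm: Moves the arm, as the interface text tells. Its arguments: {"type":"object","properties":{"increments":{"type":"array","items":{"type":"array"}},"fingers":{"type":"number"},"grip_force":{"type":"number"}},"required":["increments"]}

```bash
mkdir -p pics
cat > h.py <<'E'
import numpy as np, cv2
from plant import r
def cam(n):
    c=r.calibration(n); f=200/np.tan(np.radians(c['fov_y'])/2)
    return f,c['cx'],c['cy'],c['k1'],np.array(c['R']),np.array(c['t'])
def rays(n,uv,c=None):
    f,cx,cy,k1,R,t=c or cam(n); uv=np.atleast_2d(uv).astype(float)
    d=(uv-[cx,cy])/f; s=d.copy()
    for _ in range(20): s=d/(1+k1*(s**2).sum(1,keepdims=True))
    v=np.c_[s,np.ones(len(s))]@R; return -R.T@t, v
def plane(n,uv,z,c=None):
    o,v=rays(n,uv,c); return o+v*((z-o[2])/v[:,2])[:,None]
def snap(n,name):
    c=cam(n); p,d=r.snapshot(n); cv2.imwrite(f'pics/{name}.png',cv2.cvtColor(p,cv2.COLOR_RGB2BGR)); np.save(f'pics/{name}.npy',d); return p,d,c
E
python3 - <<'E'
from h import *
s=r.get_state(); print(s)
for n in ('top','side'):
    p,d,c=snap(n,n+'0'); print(n,c, -c[4].T@c[5])
E
```

```text
{'clock': 0.0, 'q': array([ 1.21282875,  0.68999108, -0.19446922,  1.56630029,  0.15733163,
        0.90254704, -0.21509406]), 'qd': array([-0.00058778, -0.00019312,  0.00058041,  0.00033242, -0.00150431,
        0.00179589,  0.00014684]), 'joint_torque': array([ 3.42363173e-04, -5.27569306e+01, -1.26690645e+00, -1.53426397e+01,
       -5.26798808e-02,  6.58236619e-03,  1.76346362e-04]), 'tool_pos': array([ 0.23828963, -0.57704143,  0.20081622]), 'eef_rot': array([ 9.80868799e-01,  1.94667766e-01, -2.73465953e-04, -8.85871141e-04]), 'contact_force': array([-0.20917461, -0.65882789, -0.69626444]), 'moment': array([ 0.02036882, -0.02849037, -0.0002914 ]), 'finger_force': 0.0, 'opening': 1.0001206921326007}
top (np.float64(504.1362718886439), 319.17310014516954, 195.37392915105428, -0.030988936770986523, array([[-0.02517316, -0.99966769,  0.00555237],
       [-0.98169029,  0.02367067, -0.1890076 ],
       [ 0.18881336, -0.01020862, -0.98195993]]), array([0.01790444, 0.50302556, 1.08334985])) [0.28971509 0.01705105 1.15878238]
side (np.float64(487.9039327472401), 321.5787342066356, 197.4730422938037, -0.10204405207234532, array([[-0.97131559, -0.23760177,  0.00956169],
       [-0.13340544,  0.51119333, -0.8490491 ],
       [ 0.1968477 , -0.82597021, -0.52822742]]), array([0.483951  , 0.11627711, 1.04997928])) [0.27889515 0.92279913 0.64872543]
```

View pics/top0.png

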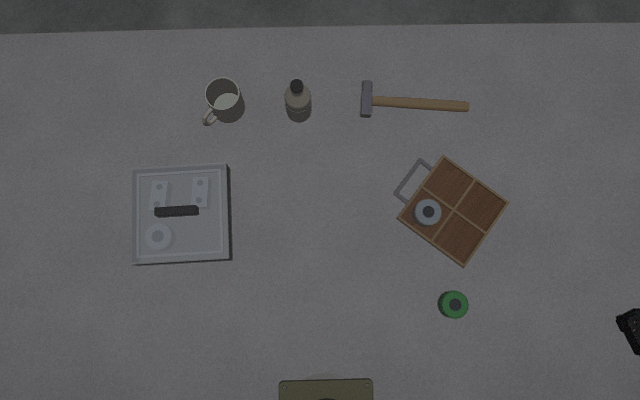

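View pics/side0.png

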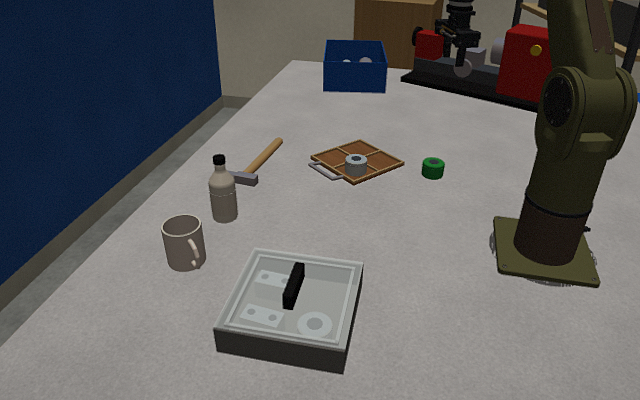

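The top view shows the box and lid at (181,214) with the black handle at (177,211). The tray corners are at (443,156), (508,203), (463,267) and (398,217), with the steel handle upper left and the collar at (428,211). The free round pocket is at about (455,182), and the green decoy is at (454,305). The side view agrees: two blocks and one ring are visible through the lid.

```bash
cat > m0.py <<'E'
from h import *
p=cv2.cvtColor(cv2.imread('pics/top0.png'),cv2.COLOR_BGR2RGB); d=np.load('pics/top0.npy')
hsv=cv2.cvtColor(p,cv2.COLOR_RGB2HSV)
def big(m,roi):
    x0,x1,y0,y1=roi; k=np.zeros_like(m); k[y0:y1,x0:x1]=m[y0:y1,x0:x1]
    cs,_=cv2.findContours(k,cv2.RETR_EXTERNAL,cv2.CHAIN_APPROX_NONE)
    return max(cs,key=cv2.contourArea)
def rect(c,z):
    w=plane('top',c.reshape(-1,2),z); return cv2.minAreaRect((w[:,:2]*1000).astype(np.float32))
# lid handle
m=(p.max(2)<50).astype(np.uint8); c=big(m,(140,215,195,225)); print('handle',cv2.minAreaRect(c),rect(c,.091))
print('depth handle/bench z', [plane('top',[[u,v]],0)[0] for u,v in[(133,265),(230,261),(227,164),(132,170)]])
for z in (.059,):print('lid corners',plane('top',[(133,265),(230,261),(227,164),(132,170)],z).round(3))
# tray
m=((hsv[...,1]>70)&(hsv[...,0]<25)).astype(np.uint8); m=cv2.morphologyEx(m,cv2.MORPH_CLOSE,np.ones((7,7)))
c=big(m,(385,520,150,275)); h=cv2.convexHull(c); print('tray',rect(h,.012))
q=cv2.approxPolyDP(h,8,True).reshape(-1,2);print(q,plane('top',q,.012).round(3))
print('collar top',plane('top',[(428,211)],.046),'pocket',plane('top',[(455,182)],.006))
for n,uv in dict(mug=(223,92),oil=(297,98),ham=(366,98),hend=(468,106),green=(454,305)).items(): print(n,plane('top',[uv],.04)[0].round(3))
E
python3 m0.py
```

```text
handle ((176.47567749023438, 210.6349639892578), (9.445697784423828, 43.303871154785156), 86.18592071533203) ((469.08697509765625, 312.9467468261719), (20.598962783813477, 92.60162353515625), 2.5023186206817627)
depth handle/bench z [array([0.36072892, 0.43462443, 0.        ]), array([0.36480144, 0.21252321, 0.        ]), array([0.59347262, 0.22143857, 0.        ]), array([0.58441644, 0.44678306, 0.        ])]
lid corners [[0.357 0.413 0.059]
 [0.361 0.203 0.059]
 [0.578 0.211 0.059]
 [0.569 0.425 0.059]]
tray ((468.8295593261719, -303.22418212890625), (188.0108642578125, 189.87010192871094), 51.316837310791016)
[[443 155]
 [508 202]
 [464 266]
 [397 217]] [[ 0.6   -0.29   0.012]
 [ 0.484 -0.434  0.012]
 [ 0.339 -0.319  0.012]
 [ 0.455 -0.173  0.012]]
collar top [[ 0.46216349 -0.23738372  0.046     ]] pocket [[ 0.53567155 -0.31478967  0.006     ]]
mug [0.758 0.226 0.04 ]
oil [0.739 0.052 0.04 ]
ham [ 0.735 -0.111  0.04 ]
hend [ 0.71 -0.35  0.04]
green [ 0.254 -0.282  0.04 ]
```

Run:
```python
import cv2
a=cv2.imread('pics/top0.png')
l=cv2.resize(a[150:280,115:245],None,fx=4,fy=4,interpolation=cv2.INTER_CUBIC)[:, :390*4//4+130]
cv2.imwrite('pics/lid0.png',cv2.convertScaleAbs(l,alpha=1.6))
```

```text
(no output)
```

View pics/lid0.png

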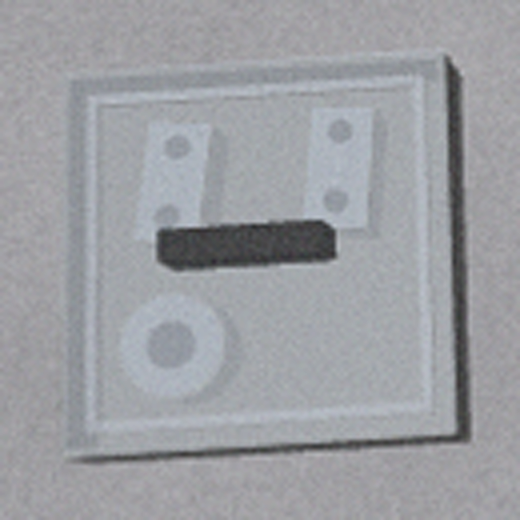

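The lid crop shows two blocks in the upper half at (175,180) and (340,170) and the collar at (172,345). The lower right quadrant is empty. The lid sits at (0.468, 0.313) with yaw about 2.6°. The tray is at (0.469, -0.303) with its x at about -128.7°. I'll head for the lid handle.

Emit:
step_arm(increments=[[[1,2,0],[0,0,7]],[[2.4,3.8,0],[0,0,7]],[[2.4,3.8,0],[0,0,7]],[[2.4,3.8,0],[0,0,7]],[[2.4,3.8,0],[0,0,7]],[[2.4,3.8,0],[0,0,7]],[[2.4,3.8,0],[0,0,7]],[[2.4,3.8,0],[0,0,7]],[[2.4,3.8,0],[0,0,7]],[[2,4,0],[0,0,7]]], fingers=0.6)

```text
clock: 1.1
tool_pos: [0.4616, -0.2122, 0.2015]
eef_rot: [0.69, 0.724, 0.0, 0.0]
contact_force: [0.4, 0.3, -0.2]
opening: 0.599
finger_force: 0.0
```

Emit:
step_arm(increments=[[[0.5,4.6,0],[0,0,0]],[[0.5,4.8,0],[0,0,0]],[[0,4.8,0],[0,0,0]],[[0,4.8,0],[0,0,0]],[[0,4.8,0],[0,0,0]],[[0,4.8,0],[0,0,0]],[[0,4.8,0],[0,0,0]],[[0,4.8,0],[0,0,0]],[[0,4.5,0],[0,0,0]],[[0,4,0],[0,0,0]]])

```text
clock: 2.1
tool_pos: [0.4701, 0.2558, 0.2014]
eef_rot: [0.691, 0.723, -0.0, -0.0]
contact_force: [0.4, -0.4, -0.6]
opening: 0.597
finger_force: 0.0
```

```bash
cat >> h.py <<'E'
def pose():
    from scipy.spatial.transform import Rotation as Ro
    s=r.get_state(); M=Ro.from_quat(s['eef_rot']).as_matrix()
    print('t%.2f'%s['clock'],'tcp',(s['tool_pos']*100).round(2),'yaw_y %.1f'%np.degrees(np.arctan2(M[1,1],M[0,1])),'z',M[:,2].round(3),'F',s['contact_force'].round(1),'open %.3f ff %.1f'%(s['opening'],s['finger_force']),'q',s['q'].round(2))
E
python3 -c "
from h import *
pose()"
```

```text
t2.10 tcp [47.01 25.58 20.14] yaw_y 2.5 z [-0.  0. -1.] F [ 0.4 -0.4 -0.6] open 0.597 ff 0.0 q [-0.3   0.6  -0.46  1.83  0.36  0.8  -0.9 ]
```

Emit:
step_arm(increments=[[[0,2,-1],[0,0,0]],[[-0.1,2.5,-2],[0,0,0]],[[0,1.2,-2],[0,0,0]],[[0,0,-2],[0,0,0]],[[0,0,-2],[0,0,0]],[[0,0,-2],[0,0,0]],[[0,0,-1.5],[0,0,0]],[[0,0,-1],[0,0,0]],[[0,0,-0.2],[0,0,0]],[[0,0,0],[0,0,0]]])

```text
clock: 3.1
tool_pos: [0.4697, 0.3104, 0.0646]
eef_rot: [0.692, 0.722, -0.0, 0.0]
contact_force: [0.2, -0.3, -0.3]
opening: 0.599
finger_force: 0.0
```

Emit:
step_arm(increments=[[[0,0,0],[0,0,0]],[[0,0,0],[0,0,0]],[[0,0,0],[0,0,0]],[[0,0,0],[0,0,0]],[[0,0,0],[0,0,0]],[[0,0,0],[0,0,0]],[[0,0,0],[0,0,0]],[[0,0,0],[0,0,0]],[[0,0,0],[0,0,0]],[[0,0,0],[0,0,0]]], fingers=0, grip_force=30)

```text
clock: 4.1
tool_pos: [0.4697, 0.3103, 0.0646]
eef_rot: [0.692, 0.722, -0.0, 0.0]
contact_force: [-0.4, -0.2, -0.3]
opening: 0.006
finger_force: 0.0
```

```bash
python3 -c "
from h import *
pose()"
```

```text
t4.10 tcp [46.97 31.03  6.46] yaw_y 2.5 z [ 0. -0. -1.] F [-0.4 -0.2 -0.3] open 0.006 ff 0.0 q [-0.47  0.82 -0.34  1.86  0.49  0.54 -1.09]
```

Run:
```python
from h import *
a,_,_=snap('wrist','w1'); b,_,_=snap('side','s1')
cv2.imwrite('pics/c1.png',cv2.cvtColor(np.hstack([cv2.resize(a,(400,250)),b[180:400,160:400][:, :]  if 0 else cv2.resize(b[200:400,160:480],(400,250))]),cv2.COLOR_RGB2BGR))
```

```text
(no output)
```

View pics/c1.png

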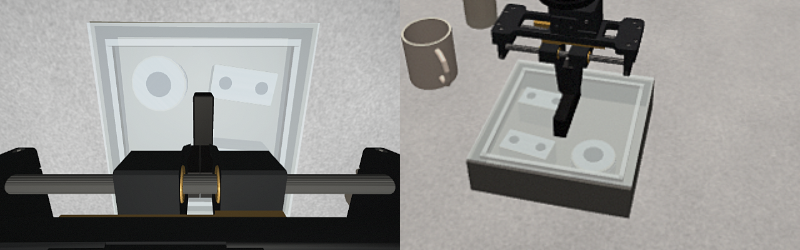

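The left (wrist) half shows the handle at (203,120) running under the fingers. The right (side) half shows the fingers closed near the far end of the handle, at (565,90). I'll work out where the handle really is relative to the fingers.

Run:
```python
from h import *
def pts(n,name,mask):
    f,cx,cy,k1,R,t=c=cam(n); d=np.load(f'pics/{name}.npy'); v,u=np.nonzero(mask&(d>0))
    o,V=rays(n,np.c_[u,v],c); return o+V*d[v,u][:,None], np.c_[u,v]
# handle in first top and side pictures (arm away then)
for n,roi in (('top',(150,205,200,222)),('side',(275,310,255,315))):
    p=cv2.imread(f'pics/{n}0.png'); m=np.zeros(p.shape[:2],bool); x0,x1,y0,y1=roi; m[y0:y1,x0:x1]=p.max(2)[y0:y1,x0:x1]<45
    P,_=pts(n,n+'0',m); print(n,len(P),np.percentile(P,[2,25,50,75,98],axis=0).round(4).tolist())
    x,y,w,h=cv2.boundingRect(m.astype(np.uint8)); print(x,y,w,h)
# side ray check : top surface of handle
for n,uv in (('side',(300,264)),('side',(291,297)),('top',(177,211))):
    print(n,[plane(n,[uv],z)[0].round(3) for z in(.05,.07,.091)])
# projected tcp in wrist
s=r.get_state(); 
for n in('wrist','side'):
    f,cx,cy,k1,R,t=cam(n); 
    for X in (s['tool_pos'],[.468,.268,.091],[.468,.358,.091],s['tool_pos']+[0,0,.06]):
        q=R@np.array(X)+t; q/=q[2]; q=q[:2]*(1+k1*(q[0]**2+q[1]**2)); print(n,(q*f+[cx,cy]).round(0))
```

```text
top 214 [[0.4605, 0.2723, 0.0719], [0.4632, 0.2901, 0.0867], [0.4689, 0.3123, 0.0898], [0.4751, 0.3376, 0.0916], [0.479, 0.3585, 0.0937]]
155 205 44 12
side 598 [[0.4615, 0.2762, 0.0626], [0.4636, 0.3036, 0.0774], [0.4679, 0.331, 0.089], [0.4731, 0.356, 0.0903], [0.4787, 0.3619, 0.092]]
283 262 22 48
side [array([0.485, 0.23 , 0.05 ]), array([0.478, 0.253, 0.07 ]), array([0.471, 0.278, 0.091])]
side [array([0.475, 0.321, 0.05 ]), array([0.469, 0.341, 0.07 ]), array([0.462, 0.362, 0.091])]
top [array([0.475, 0.323, 0.05 ]), array([0.472, 0.318, 0.07 ]), array([0.468, 0.312, 0.091])]
wrist [318. 225.]
wrist [313. 305.]
wrist [319. 158.]
wrist [318. 270.]
side [296. 287.]
side [303. 261.]
side [288. 295.]
side [295. 261.]
```

Run:
```python
import cv2,numpy as np
a=cv2.imread('pics/w1.png')[130:330,220:420]; b=cv2.imread('pics/s1.png')[190:330,230:370]
cv2.imwrite('pics/c2.png',np.hstack([cv2.convertScaleAbs(cv2.resize(x,(400,400),interpolation=2),alpha=2.2) for x in(a,b)]))
```

```text
(no output)
```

View pics/c2.png

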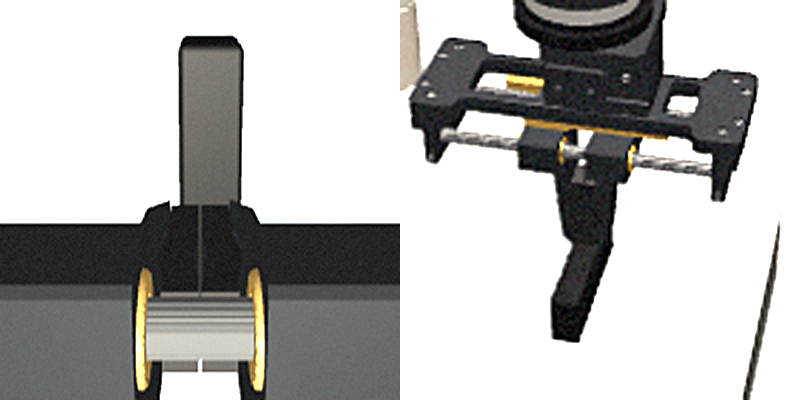

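The fingers are fully shut, with only a thin gap at crop (200,250), and their tips seem to sit just above the handle. I'll check the tip height with depth.

Run:
```python
from h import *
def at(n,name,uvs):
    d=np.load(f'pics/{name}.npy'); c=cam(n)
    for u,v in uvs:
        o,V=rays(n,[[u,v]],c); z=d[v,u]; print(n,(u,v),round(float(z),3),(o+V*z)[0].round(4))
at('wrist','w1',[(u,v) for v in(160,200,220,230,235,240,250,260,270) for u in(312,330)])
# side crop px -> orig: 230+cx*.35, 190+cy*.35
at('side','s1',[(230+int(x*.35),190+int(y*.35)) for x,y in((590,180),(590,200),(590,215),(590,225),(590,240),(590,255),(580,280),(570,320)) for x in [x-400]])
pose()
```

```text
wrist (312, 160) 0.156 [0.4644 0.3569 0.0914]
wrist (330, 160) 0.156 [0.474  0.3573 0.0912]
wrist (312, 200) 0.162 [0.4652 0.3348 0.0912]
wrist (330, 200) 0.162 [0.4752 0.3352 0.0912]
wrist (312, 220) 0.166 [0.4656 0.3227 0.0902]
wrist (330, 220) 0.166 [0.4758 0.3232 0.0901]
wrist (312, 230) 0.167 [0.4659 0.3169 0.0906]
wrist (330, 230) 0.169 [0.4762 0.3168 0.0891]
wrist (312, 235) 0.152 [0.4661 0.3199 0.1056]
wrist (330, 235) 0.152 [0.4754 0.3203 0.1056]
wrist (312, 240) 0.145 [0.4663 0.3201 0.1126]
wrist (330, 240) 0.145 [0.4752 0.3208 0.1132]
wrist (312, 250) 0.135 [0.4666 0.3197 0.1232]
wrist (330, 250) 0.134 [0.4748 0.3207 0.1245]
wrist (312, 260) 0.124 [0.4668 0.3204 0.1344]
wrist (330, 260) 0.126 [0.4745 0.3199 0.1329]
wrist (312, 270) 0.117 [0.467  0.3198 0.1419]
wrist (330, 270) 0.117 [0.4742 0.3202 0.1421]
side (296, 252) 0.763 [0.4565 0.346  0.173 ]
side (296, 260) 0.806 [0.4648 0.3203 0.1349]
side (296, 265) 0.812 [0.4651 0.3201 0.124 ]
side (296, 268) 0.816 [0.4654 0.3194 0.1169]
side (296, 274) 0.825 [0.4662 0.3177 0.1021]
side (296, 279) 0.833 [0.4667 0.3168 0.09  ]
side (292, 288) 0.815 [0.4672 0.3392 0.089 ]
side (289, 302) 0.804 [0.4665 0.3599 0.0764]
t4.20 tcp [46.97 31.03  6.46] yaw_y 2.4 z [ 0. -0. -1.] F [ 0.2 -0.6  0.3] open 0.008 ff 0.0 q [-0.47  0.82 -0.34  1.86  0.49  0.54 -1.09]
```

By both cameras' depth, the finger tips are about 3 cm above the reported TCP (tip about 0.095, reported 0.065), so the fingers closed above the handle. I'll count the tip as reported z + 3 cm from here on.

Emit:
step_arm(increments=[[[0,0,0],[0,0,0]],[[0,0,0],[0,0,0]],[[0,0,0],[0,0,0]],[[0,0,0],[0,0,0]],[[0,0.1,-0.5],[0,0,0]],[[0,0,-0.7],[0,0,0]],[[0,0,-0.7],[0,0,0]],[[0,0,-0.6],[0,0,0]],[[0,0,-0.4],[0,0,0]],[[0,0,0],[0,0,0]]], fingers=0.5)

```text
clock: 5.2
tool_pos: [0.4692, 0.311, 0.0348]
eef_rot: [0.692, 0.722, -0.001, -0.0]
contact_force: [0.5, -0.1, 1.4]
opening: 0.502
finger_force: 0.0
```

Emit:
step_arm(increments=[[[0,0,0],[0,0,0]],[[0,0,0],[0,0,0]],[[0,0,0],[0,0,0]],[[0,0,0],[0,0,0]],[[0,0,0],[0,0,0]],[[0,0,0],[0,0,0]],[[0,0,0],[0,0,0]],[[0,0,0],[0,0,0]],[[0,0,0.3],[0,0,0]],[[0,0,0.3],[0,0,0]]], fingers=0, grip_force=30)

```text
clock: 6.2
tool_pos: [0.4686, 0.3108, 0.0412]
eef_rot: [0.692, 0.722, -0.001, -0.0]
contact_force: [-0.1, 0.5, -2.0]
opening: 0.196
finger_force: 30.0
```

Gripped: the opening of 0.196 is about 17 mm, and the weight shows in the force. I'll carry the lid to y of about 0.05 and lower it.

Emit:
step_arm(increments=[[[0,0,0.8],[0,0,0]],[[0,0,1.2],[0,0,0]],[[0,-0.6,1.2],[0,0,0]],[[0,-1.5,1],[0,0,0]],[[0,-2.5,0.8],[0,0,0]],[[0,-3.5,0],[0,0,0]],[[0,-4,0],[0,0,0]],[[0,-4,0],[0,0,0]],[[0,-4,0],[0,0,0]],[[0,-3,0],[0,0,0]]])

```text
clock: 7.2
tool_pos: [0.4689, 0.0755, 0.0924]
eef_rot: [0.693, 0.721, -0.001, 0.001]
contact_force: [0.5, -1.4, -3.0]
opening: 0.2
finger_force: 30.0
```

Emit:
step_arm(increments=[[[0,-2,-0.4],[0,0,0]],[[0,-0.9,-1],[0,0,0]],[[0,0,-1.6],[0,0,0]],[[0,0,-1.8],[0,0,0]],[[0,0,-1.8],[0,0,0]],[[0,0,-1.4],[0,0,0]],[[0,0,-1],[0,0,0]],[[0,0,-0.6],[0,0,0]],[[0,0,-0.4],[0,0,0]],[[0,0,0],[0,0,0]]])

```text
clock: 8.2
tool_pos: [0.4696, 0.0516, -0.0086]
eef_rot: [0.692, 0.722, -0.0, -0.0]
contact_force: [0.1, 0.8, -2.2]
opening: 0.2
finger_force: 30.0
```

Emit:
step_arm(increments=[[[0,0,-0.2],[0,0,0]],[[0,0,-0.2],[0,0,0]],[[0,0,-0.1],[0,0,0]],[[0,0,0],[0,0,0]],[[0,0,0],[0,0,0]],[[0,0,0],[0,0,0]],[[0,0,0],[0,0,0]],[[0,0,0],[0,0,0]],[[0,0,0],[0,0,0]],[[0,0,0],[0,0,0]]])

```text
clock: 9.2
tool_pos: [0.4698, 0.0513, -0.0131]
eef_rot: [0.692, 0.722, 0.0, 0.0]
contact_force: [0.2, 0.9, 5.4]
opening: 0.204
finger_force: 30.0
```

Emit:
step_arm(increments=[[[0,0,0],[0,0,0]],[[0,0,0],[0,0,0]],[[0,0,0],[0,0,0]],[[0,0,0],[0,0,0]],[[0,0,2],[0,0,0]],[[0,0,3],[0,0,0]],[[0,0,3],[0,0,0]],[[0,0,3],[0,0,0]],[[0,0,3],[0,0,0]],[[0,0,3],[0,0,0]]], fingers=0.6)

```text
clock: 10.2
tool_pos: [0.4692, 0.0511, 0.1578]
eef_rot: [0.692, 0.722, -0.0, -0.0]
contact_force: [0.9, -0.5, 0.5]
opening: 0.599
finger_force: 0.0
```

Run:
```python
from h import *
pose()
a,_,_=snap('top','t2')
a=cv2.cvtColor(a,cv2.COLOR_RGB2BGR)
cv2.imwrite('pics/c3.png',cv2.convertScaleAbs(cv2.resize(a[150:280,115:375],None,fx=3,fy=3,interpolation=cv2.INTER_CUBIC),alpha=1.5))
```

```text
t10.20 tcp [46.92  5.11 15.78] yaw_y 2.4 z [-0.001 -0.    -1.   ] F [ 0.9 -0.5  0.5] open 0.599 ff 0.0 q [ 0.12  0.6  -0.51  2.05  0.5   0.61 -0.69]
```

View pics/c3.png

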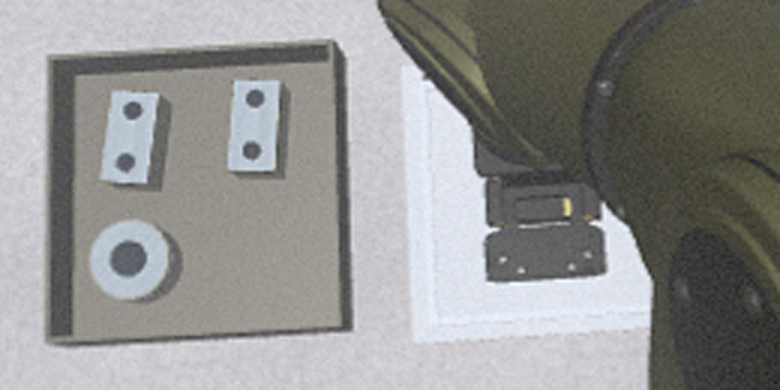

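The lid lies on the bench at crop (530,200). In the open box the blocks are at crop (130,137) and (255,126) and the collar is at (129,258). Next I measure the three of them.

Run:
```python
from h import *
p=cv2.imread('pics/t2.png'); c0=cam('top')
g=cv2.GaussianBlur(p,(3,3),0).astype(int); sub=g[150:280,115:235]
print(sub[258//3,100//3], sub[137//3,120//3],sub[220//3,220//3])
m=((g[...,0]>105)).astype(np.uint8); k=np.zeros_like(m); k[168:258,138:226]=m[168:258,138:226]
for c in cv2.findContours(k,cv2.RETR_EXTERNAL,cv2.CHAIN_APPROX_NONE)[0]:
    if cv2.contourArea(c)<60: continue
    w=plane('top',c.reshape(-1,2),.045,c0)[:,:2]*1000; print(cv2.minAreaRect(c)[0],cv2.minAreaRect(w.astype(np.float32)), cv2.minEnclosingCircle(w.astype(np.float32)))
    x,y,ww,hh=cv2.boundingRect(c); 
    dk=(p.max(2)[y:y+hh,x:x+ww]<100).astype(np.uint8)
    n,_,st,ce=cv2.connectedComponentsWithStats(dk)
    for i in range(1,n):
        if 8<st[i,4]: print('  dark',st[i,4],(plane('top',[ce[i]+[x,y]],.045,c0)[0,:2]*1000).round(1))
```

```text
[137 129 122] [140 132 125] [ 95 100 102]
(157.5, 236.0) ((420.9443054199219, 366.5013732910156), (58.444496154785156, 55.73752975463867), 1.680629014968872) ((420.87982177734375, 366.40411376953125), 30.13286590576172)
  dark 18 [447.1 389.7]
  dark 20 [443.8 343. ]
  dark 112 [421.3 366.6]
  dark 41 [396.9 344.3]
  dark 12 [394.8 389. ]
(157.4934539794922, 194.7991485595703) ((513.9662475585938, 369.66790771484375), (35.76806640625, 70.379638671875), 84.35155487060547) ((513.67626953125, 369.5643005371094), 37.6338005065918)
  dark 52 [527.4 389.6]
  dark 27 [533.3 367.5]
  dark 61 [500.6 349.7]
  dark 28 [493.8 371.1]
(198.8672637939453, 190.9911651611328) ((520.6525268554688, 276.2999572753906), (36.27876281738281, 69.78714752197266), 87.2147216796875) ((520.6378173828125, 275.99822998046875), 38.26511764526367)
  dark 31 [539.2 295.5]
  dark 28 [540.7 275.4]
  dark 14 [500.5 257.7]
  dark 30 [500.7 277.1]
```

Block A is at (0.514, 0.370), grip axis 84.4°. Block B is at (0.5207, 0.276), grip axis 87.2°. The collar is at (0.421, 0.3665). I'll take block B first.

Emit:
step_arm(increments=[[[0.3,1,0],[0,0,8.5]],[[0.6,2.5,0],[0,0,8.5]],[[0.6,2.5,0],[0,0,8.5]],[[0.6,2.5,0],[0,0,8.5]],[[0.6,2.5,0],[0,0,8.5]],[[0.6,2.5,0],[0,0,8.5]],[[0.6,2.5,0],[0,0,8.5]],[[0.6,2.5,0],[0,0,8.5]],[[0.6,2.5,0],[0,0,8.5]],[[0,1.5,0],[0,0,8.3]]], fingers=0.65)

```text
clock: 11.25
tool_pos: [0.5209, 0.2783, 0.1562]
eef_rot: [0.021, 1.0, 0.001, -0.0]
contact_force: [0.0, 0.2, -0.0]
opening: 0.651
finger_force: 0.0
```

```bash
python3 -c "
from h import *
pose()"
```

```text
t11.25 tcp [52.09 27.83 15.62] yaw_y 87.6 z [-0.     0.001 -1.   ] F [ 0.   0.2 -0. ] open 0.651 ff 0.0 q [-0.09  0.84 -0.89  1.7   0.76  0.99  0.26]
```

Emit:
step_arm(increments=[[[0,-0.2,-1],[0,0,0]],[[0,0,-2.2],[0,0,0]],[[0,0,-2.6],[0,0,0]],[[0,0,-2.6],[0,0,0]],[[0,0,-2.4],[0,0,0]],[[0,0,-2.2],[0,0,0]],[[0,0,-1.7],[0,0,0]],[[0,0,-1.2],[0,0,0]],[[0,0,-0.8],[0,0,0]],[[0,0,0],[0,0,0]]])

```text
clock: 12.25
tool_pos: [0.5204, 0.2737, -0.0111]
eef_rot: [0.024, 1.0, -0.0, -0.0]
contact_force: [0.4, -0.0, 0.6]
opening: 0.65
finger_force: 0.0
```

Emit:
step_arm(increments=[[[0,0,0],[0,0,0]],[[0,0,0],[0,0,0]],[[0,0,0],[0,0,0]],[[0,0,0],[0,0,0]],[[0,0,0],[0,0,0]],[[0,0,0],[0,0,0]],[[0,0,0],[0,0,0]],[[0,0,0.3],[0,0,0]],[[0,0,0.5],[0,0,0]],[[0,0,0.7],[0,0,0]]], fingers=0, grip_force=30)

```text
clock: 13.25
tool_pos: [0.5202, 0.2738, 0.0044]
eef_rot: [0.024, 1.0, -0.0, -0.001]
contact_force: [0.5, 0.6, -2.4]
opening: 0.402
finger_force: 30.0
```

Emit:
step_arm(increments=[[[0,0,1.2],[0,0,0]],[[0,0,1.7],[0,0,0]],[[0,-0.5,1.8],[0,0,0]],[[-0.1,-1.2,1.5],[0,0,0]],[[-0.2,-2.2,1],[0,0,-1]],[[-0.3,-3.2,0],[0,0,-3]],[[-0.3,-4,0],[0,0,-3]],[[-0.3,-4.3,0],[0,0,-3]],[[-0.3,-4.3,0],[0,0,-3]],[[-0.3,-4.3,0],[0,0,-3]]])

```text
clock: 14.25
tool_pos: [0.5023, 0.0314, 0.0778]
eef_rot: [0.164, 0.986, -0.0, 0.001]
contact_force: [1.2, 0.5, -1.6]
opening: 0.407
finger_force: 30.0
```

Emit:
step_arm(increments=[[[-0.3,-4.3,0],[0,0,-3]],[[-0.3,-4.3,0],[0,0,-3]],[[-0.3,-4.3,0],[0,0,-3]],[[-0.3,-4.3,0],[0,0,-3]],[[-0.3,-4.3,0],[0,0,-3]],[[-0.3,-4.3,0],[0,0,-3]],[[-0.3,-4.3,0],[0,0,-2]],[[-0.3,-4,0],[0,0,0]],[[-0.3,-3,0],[0,0,0]],[[-0.2,-2,0],[0,0,0]]])

```text
clock: 15.25
tool_pos: [0.4712, -0.361, 0.0774]
eef_rot: [0.334, 0.943, -0.001, -0.0]
contact_force: [0.4, 0.3, -3.0]
opening: 0.407
finger_force: 30.0
```

```bash
python3 -c "
from h import *
pose()"
```

```text
t15.25 tcp [ 47.12 -36.1    7.74] yaw_y 51.0 z [-0.001 -0.002 -1.   ] F [ 0.4  0.3 -3. ] open 0.407 ff 30.0 q [ 0.97  0.91 -0.73  1.75  0.82  0.81  0.73]
```

Emit:
step_arm(increments=[[[0.3,-0.4,-0.6],[0,0,0.3]],[[0.2,-0.3,-1.2],[0,0,0]],[[0,0,-1.4],[0,0,0]],[[0,0,-1.4],[0,0,0]],[[0,0,-1.3],[0,0,0]],[[0,0,-1],[0,0,0]],[[0,0,-0.7],[0,0,0]],[[0,0,-0.5],[0,0,0]],[[0,0,-0.3],[0,0,0]],[[0,0,0],[0,0,0]]])

```text
clock: 16.25
tool_pos: [0.4789, -0.3637, -0.0072]
eef_rot: [0.329, 0.944, 0.0, 0.0]
contact_force: [0.8, -0.6, -4.2]
opening: 0.404
finger_force: 30.0
```

```bash
python3 -c "
from h import *
pose()"
```

```text
t16.25 tcp [ 47.89 -36.37  -0.72] yaw_y 51.5 z [ 0. -0. -1.] F [ 0.8 -0.6 -4.2] open 0.404 ff 30.0 q [ 0.92  1.03 -0.64  1.75  0.94  0.69  0.65]
```

Emit:
step_arm(increments=[[[-0.1,-0.2,0],[0,0,0]],[[-0.2,-0.2,0],[0,0,0]],[[0,0,-0.1],[0,0,0]],[[0,0,-0.1],[0,0,0]],[[0,0,-0.1],[0,0,0]],[[0,0,0],[0,0,0]],[[0,0,0],[0,0,0]],[[0,0,0],[0,0,0]],[[0,0,0],[0,0,0]],[[0,0,0],[0,0,0]]])

```text
clock: 17.25
tool_pos: [0.4752, -0.3688, -0.0076]
eef_rot: [0.33, 0.944, -0.001, 0.0]
contact_force: [-6.2, 0.6, 18.5]
opening: 0.405
finger_force: 30.0
```

Emit:
step_arm(increments=[[[0,0,0.1],[0,0,0]],[[0,0,0],[0,0,0]],[[0,0,0],[0,0,0]],[[0,0,0],[0,0,0]],[[0,0,0],[0,0,0]],[[0,0,1],[0,0,0]],[[0,0,2],[0,0,0]],[[0,0,3],[0,0,0]],[[0,0,4],[0,0,0]],[[0,0,4],[0,0,0]]], fingers=0.58)

```text
clock: 18.25
tool_pos: [0.4754, -0.3672, 0.1324]
eef_rot: [0.329, 0.944, 0.0, -0.0]
contact_force: [1.1, -0.2, 0.9]
opening: 0.581
finger_force: 0.0
```

Emit:
step_arm(increments=[[[0,3,0],[0,0,0]],[[0,4.5,0],[0,0,0]],[[0,4.8,0],[0,0,0]],[[0,4.8,0],[0,0,0]],[[0,4.8,0],[0,0,0]],[[0,4.8,0],[0,0,3]],[[0.3,4.8,0],[0,0,6]],[[0.3,4.8,0],[0,0,6]],[[0.3,4.8,0],[0,0,6]],[[0.3,4.8,0],[0,0,6]]])

```text
clock: 19.25
tool_pos: [0.4877, 0.0933, 0.1314]
eef_rot: [0.097, 0.995, -0.0, 0.0]
contact_force: [1.4, -0.5, 0.9]
opening: 0.58
finger_force: 0.0
```

Run:
```python
from h import *
pose()
a,d,c0=snap('top','t3')
g=cv2.GaussianBlur(a,(3,3),0)
hsv=cv2.cvtColor(g,cv2.COLOR_RGB2HSV)
print(g[175,455],g[211,418])
m=((g[...,2]>105)&(hsv[...,1]<60)).astype(np.uint8); k=np.zeros_like(m); k[160:262,402:503]=m[160:262,402:503]
for c in cv2.findContours(k,cv2.RETR_EXTERNAL,cv2.CHAIN_APPROX_NONE)[0]:
    if cv2.contourArea(c)<100: continue
    w=plane('top',c.reshape(-1,2),.046,c0)[:,:2]*1000; print(cv2.minAreaRect(c)[0],cv2.minAreaRect(w.astype(np.float32)))
cv2.imwrite('pics/c4.png',cv2.convertScaleAbs(cv2.cvtColor(cv2.resize(a[140:280,380:520],None,fx=4,fy=4,interpolation=2),cv2.COLOR_RGB2BGR),alpha=1.4))
```

```text
t19.25 tcp [48.77  9.33 13.14] yaw_y 78.8 z [ 0.001 -0.    -1.   ] F [ 1.4 -0.5  0.9] open 0.580 ff 0.0 q [ 0.22  0.76 -0.84  2.    0.83  0.77  0.25]
[66 65 49] [38 38 36]
```

View pics/c4.png

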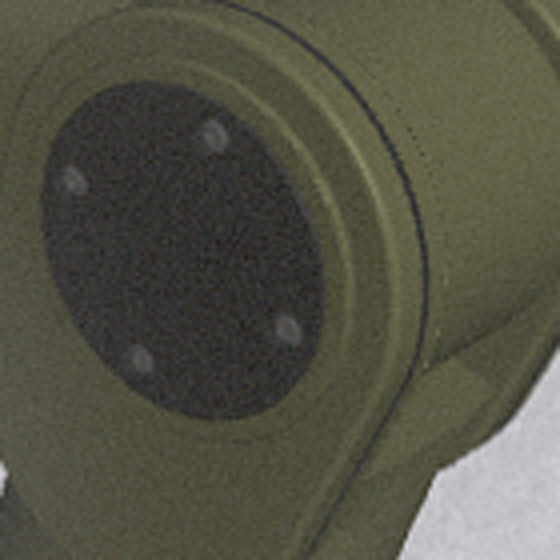

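The elbow hides the tray in this picture, so I'll check later from elsewhere. On to block A.

Emit:
step_arm(increments=[[[0.3,4.5,0],[0,0,2]],[[0.4,4.5,0],[0,0,2]],[[0.4,4.5,0],[0,0,1.6]],[[0.4,4,0],[0,0,0]],[[0.4,3.5,0],[0,0,0]],[[0.4,3,0],[0,0,0]],[[0.2,2,0],[0,0,0]],[[0,1,0],[0,0,0]],[[0,0,0],[0,0,0]],[[0,0,0],[0,0,0]]], fingers=0.52)

```text
clock: 20.3
tool_pos: [0.5128, 0.3598, 0.1306]
eef_rot: [0.051, 0.999, -0.001, 0.0]
contact_force: [0.0, -0.0, -0.6]
opening: 0.518
finger_force: 0.0
```

Run:
```python
from h import *
pose()
a,d,c0=snap('side','s3')
g=cv2.GaussianBlur(a,(3,3),0)
hsv=cv2.cvtColor(g,cv2.COLOR_RGB2HSV)
cv2.imwrite('pics/c5.png',cv2.convertScaleAbs(cv2.cvtColor(cv2.resize(a[125:195,300:440],None,fx=5,fy=5,interpolation=2),cv2.COLOR_RGB2BGR),alpha=1.2))
f,cx,cy,k1,R,t=c0
def proj(X):
    q=R@np.array(X)+t;q/=q[2];return (q[:2]*(1+k1*(q[:2]**2).sum())*f+[cx,cy]).round(1)
print('expected block top centre px',proj([.4761,-.3677,.046]),'collar0',proj([.462,-.238,.046]))
```

```text
t20.30 tcp [51.28 35.98 13.06] yaw_y 84.1 z [-0.    -0.002 -1.   ] F [ 0.  -0.  -0.6] open 0.518 ff 0.0 q [-0.25  0.9  -0.84  1.61  0.77  1.    0.12]
expected block top centre px [359.  137.9] collar0 [355.8 158.1]
```

View pics/c5.png

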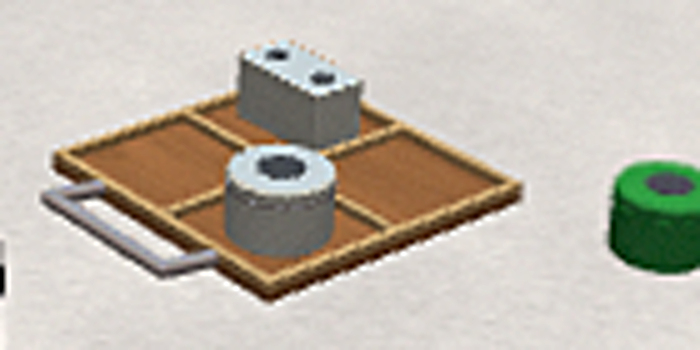

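In the side crop the block stands upright in its pocket, with its top centre at (300,67), which is (360,138) in the full picture against (359,138) expected. Now I go down on block A.

Emit:
step_arm(increments=[[[0.1,0.5,-0.6],[0,0,0.2]],[[0,0.5,-1.4],[0,0,0]],[[0,0,-2],[0,0,0]],[[0,0,-2.2],[0,0,0]],[[0,0,-2.2],[0,0,0]],[[0,0,-2],[0,0,0]],[[0,0,-1.7],[0,0,0]],[[0,0,-1.3],[0,0,0]],[[0,0,-0.8],[0,0,0]],[[0,0,0],[0,0,0]]])

```text
clock: 21.35
tool_pos: [0.5133, 0.3709, -0.0124]
eef_rot: [0.049, 0.999, -0.0, -0.001]
contact_force: [0.1, -0.1, 0.8]
opening: 0.518
finger_force: 0.0
```

Emit:
step_arm(increments=[[[0,0,0],[0,0,0]],[[0,0,0],[0,0,0]],[[0,0,0],[0,0,0]],[[0,0,0],[0,0,0]],[[0,0,0],[0,0,0]],[[0,0,0],[0,0,0]],[[0,0,0],[0,0,0]],[[0,0,0.3],[0,0,0]],[[0,0,0.5],[0,0,0]],[[0,0,0.7],[0,0,0]]], fingers=0, grip_force=30)

```text
clock: 22.35
tool_pos: [0.5132, 0.3711, 0.0035]
eef_rot: [0.049, 0.999, -0.0, -0.001]
contact_force: [-0.6, -0.9, -2.2]
opening: 0.401
finger_force: 29.9
```

```bash
python3 -c "
from h import *
pose()"
```

```text
t22.35 tcp [51.32 37.11  0.35] yaw_y 84.4 z [-0.001 -0.001 -1.   ] F [-0.6 -0.9 -2.2] open 0.401 ff 29.9 q [-0.32  1.07 -0.73  1.64  0.93  0.81  0.  ]
```

Emit:
step_arm(increments=[[[0,0,1.2],[0,0,0]],[[0,0,1.7],[0,0,0]],[[-0.3,-0.5,1.8],[0,0,0]],[[-0.3,-1.2,1.5],[0,0,0]],[[-0.3,-2.2,1],[0,0,-1]],[[-0.3,-3.2,0],[0,0,-2]],[[-0.3,-4,0],[0,0,-3]],[[-0.3,-4.4,0],[0,0,-3]],[[-0.3,-4.4,0],[0,0,-3]],[[-0.3,-4.4,0],[0,0,-3]]])

```text
clock: 23.35
tool_pos: [0.4892, 0.1256, 0.0768]
eef_rot: [0.18, 0.984, -0.0, 0.001]
contact_force: [0.8, 0.0, -3.0]
opening: 0.411
finger_force: 29.9
```

Emit:
step_arm(increments=[[[-0.8,-4.5,0],[0,0,-3]],[[-0.8,-4.5,0],[0,0,-3]],[[-0.8,-4.5,0],[0,0,-3]],[[-0.8,-4.5,0],[0,0,-3]],[[-0.8,-4.5,0],[0,0,-3]],[[-0.8,-4.5,0],[0,0,-2]],[[-0.8,-4.5,0],[0,0,-1]],[[-0.8,-4.5,0],[0,0,0]],[[-0.8,-3.5,0],[0,0,0]],[[-0.8,-2.5,0],[0,0,0]]])

```text
clock: 24.35
tool_pos: [0.4076, -0.2954, 0.0766]
eef_rot: [0.333, 0.943, -0.001, 0.0]
contact_force: [0.9, -0.6, -1.9]
opening: 0.405
finger_force: 29.9
```

Emit:
step_arm(increments=[[[-0.4,-1.2,0],[0,0,0]],[[-0.1,-0.6,-0.3],[0,0,0]],[[0,0,-1],[0,0,0]],[[0,0,-1.2],[0,0,0]],[[0,0,-1.2],[0,0,0]],[[0,0,-1],[0,0,0]],[[0,0,-0.8],[0,0,0]],[[0,0,-0.5],[0,0,0]],[[0,0,0],[0,0,0]],[[0,0,0],[0,0,0]]])

```text
clock: 25.35
tool_pos: [0.4049, -0.3096, 0.0157]
eef_rot: [0.331, 0.944, 0.0, 0.0]
contact_force: [0.6, -0.4, -2.1]
opening: 0.409
finger_force: 29.9
```

```bash
python3 -c "
from h import *
pose()"
```

```text
t25.35 tcp [ 40.49 -30.96   1.57] yaw_y 51.4 z [ 0.  0. -1.] F [ 0.6 -0.4 -2.1] open 0.409 ff 29.9 q [ 0.9   0.92 -0.58  2.03  1.04  0.52  0.45]
```

Emit:
step_arm(increments=[[[0,0,-0.5],[0,0,0]],[[0,0,-0.6],[0,0,0]],[[0,0,-0.4],[0,0,0]],[[0,0,-0.3],[0,0,0]],[[0,0,-0.2],[0,0,0]],[[0,0,-0.2],[0,0,0]],[[0,0,-0.1],[0,0,0]],[[0,0,-0.1],[0,0,0]],[[0,0,0],[0,0,0]],[[0,0,0],[0,0,0]]])

```text
clock: 26.35
tool_pos: [0.4048, -0.3097, -0.0083]
eef_rot: [0.331, 0.944, 0.0, 0.0]
contact_force: [0.7, 0.9, -2.6]
opening: 0.406
finger_force: 29.9
```

Emit:
step_arm(increments=[[[0,0,-0.1],[0,0,0]],[[0,0,-0.1],[0,0,0]],[[0,0,-0.1],[0,0,0]],[[0,0,0],[0,0,0]],[[0,0,0],[0,0,0]],[[0,0,0],[0,0,0]],[[0,0,0],[0,0,0]],[[0,0,0],[0,0,0]],[[0,0,0],[0,0,0]],[[0,0,0],[0,0,0]]])

```text
clock: 27.35
tool_pos: [0.4046, -0.3102, -0.0094]
eef_rot: [0.331, 0.944, -0.001, 0.001]
contact_force: [-4.0, 0.1, 18.5]
opening: 0.406
finger_force: 30.0
```

Emit:
step_arm(increments=[[[0,0,0.2],[0,0,0]],[[0,0,0],[0,0,0]],[[0,0,0],[0,0,0]],[[0,0,0],[0,0,0]],[[0,0,0],[0,0,0]],[[0,0,1],[0,0,0]],[[0,0,2],[0,0,0]],[[0,0,3],[0,0,0]],[[0,0,4],[0,0,0]],[[0.5,1,3],[0,0,0]]], fingers=0.55)

```text
clock: 28.35
tool_pos: [0.409, -0.3006, 0.1228]
eef_rot: [0.332, 0.943, -0.0, 0.0]
contact_force: [-0.0, -1.3, -0.1]
opening: 0.551
finger_force: 0.0
```

Emit:
step_arm(increments=[[[1,3.5,0],[0,0,3]],[[1,4.5,0],[0,0,6]],[[1,4.8,0],[0,0,8]],[[1,4.8,0],[0,0,8]],[[1,4.8,0],[0,0,8]],[[0,4.8,0],[0,0,8]],[[0,4.8,0],[0,0,8]],[[0,4.8,0],[0,0,8]],[[0,4.8,0],[0,0,8]],[[-0.5,4.8,0],[0,0,8]]], fingers=0.82)

```text
clock: 29.35
tool_pos: [0.4548, 0.1661, 0.1213]
eef_rot: [-0.298, 0.955, -0.0, 0.0]
contact_force: [1.9, 0.1, -0.7]
opening: 0.82
finger_force: 0.0
```

Emit:
step_arm(increments=[[[-0.5,4.8,0],[0,0,8]],[[-0.5,4.5,0],[0,0,3]],[[-0.5,4,0],[0,0,0]],[[-0.8,3,0],[0,0,0]],[[-0.6,2,0],[0,0,0]],[[-0.4,1,0],[0,0,0]],[[0,0.5,0],[0,0,0]],[[0,0,0],[0,0,0]],[[0,0,0],[0,0,0]],[[0,0,0],[0,0,0]]])

```text
clock: 30.35
tool_pos: [0.4224, 0.3609, 0.1205]
eef_rot: [-0.385, 0.923, -0.001, -0.0]
contact_force: [0.8, 0.1, -0.1]
opening: 0.823
finger_force: 0.0
```

```bash
python3 -c "
from h import *
pose()"
```

```text
t30.35 tcp [42.24 36.09 12.05] yaw_y 135.3 z [ 0.    -0.001 -1.   ] F [ 0.8  0.1 -0.1] open 0.823 ff 0.0 q [-0.24  0.91 -1.02  1.83  0.94  0.98  0.68]
```

Emit:
step_arm(increments=[[[-0.1,0.3,-0.6],[0,0,0]],[[0,0.3,-1.4],[0,0,0]],[[0,0,-1.9],[0,0,0]],[[0,0,-2],[0,0,0]],[[0,0,-2],[0,0,0]],[[0,0,-1.8],[0,0,0]],[[0,0,-1.5],[0,0,0]],[[0,0,-1.1],[0,0,0]],[[0,0,-0.6],[0,0,0]],[[0,0,0],[0,0,0]]])

```text
clock: 31.35
tool_pos: [0.4203, 0.368, -0.0093]
eef_rot: [-0.386, 0.923, -0.0, -0.001]
contact_force: [-0.8, -0.1, 0.0]
opening: 0.823
finger_force: 0.0
```

Emit:
step_arm(increments=[[[0,0,0],[0,0,0]],[[0,0,0],[0,0,0]],[[0,0,0],[0,0,0]],[[0,0,0],[0,0,0]],[[0,0,0],[0,0,0]],[[0,0,0],[0,0,0]],[[0,0,0],[0,0,0]],[[0,0,0.3],[0,0,0]],[[0,0,0.5],[0,0,0]],[[0,0,0.7],[0,0,0]]], fingers=0, grip_force=30)

```text
clock: 32.35
tool_pos: [0.4199, 0.3682, 0.0065]
eef_rot: [-0.386, 0.923, 0.0, -0.001]
contact_force: [-0.3, -0.0, -3.4]
opening: 0.668
finger_force: 30.0
```

```bash
python3 -c "
from h import *
pose()"
```

```text
t32.35 tcp [41.99 36.82  0.65] yaw_y 135.4 z [-0.002 -0.    -1.   ] F [-0.3 -0.  -3.4] open 0.668 ff 30.0 q [-0.32  1.07 -0.89  1.87  1.16  0.83  0.52]
```

Emit:
step_arm(increments=[[[0,0,1.2],[0,0,0]],[[0,0,1.7],[0,0,0]],[[0.4,-0.5,1.8],[0,0,0]],[[0.4,-1.2,1.5],[0,0,0]],[[0.4,-2.2,1],[0,0,-1]],[[0.4,-3.2,0],[0,0,-3]],[[0.4,-4,0],[0,0,-3]],[[0.4,-4.4,0],[0,0,-4]],[[0.4,-4.4,0],[0,0,-4]],[[0.4,-4.4,0],[0,0,-4]]])

```text
clock: 33.35
tool_pos: [0.4528, 0.1241, 0.0795]
eef_rot: [-0.227, 0.974, 0.0, 0.001]
contact_force: [0.7, -0.3, -1.7]
opening: 0.665
finger_force: 30.0
```

Emit:
step_arm(increments=[[[0.8,-4.4,0],[0,0,-4]],[[0.8,-4.4,0],[0,0,-4]],[[0.8,-4.4,0],[0,0,-4]],[[0.8,-4.4,0],[0,0,-4]],[[0.8,-4.4,0],[0,0,-3]],[[0.8,-4.4,0],[0,0,-1]],[[0.8,-4.4,0],[0,0,0]],[[0.8,-4.4,0],[0,0,0]],[[0.8,-3,0],[0,0,0]],[[0.8,-2,0],[0,0,0]]])

```text
clock: 34.35
tool_pos: [0.5321, -0.2801, 0.0791]
eef_rot: [-0.053, 0.999, -0.0, -0.0]
contact_force: [-0.1, 0.5, -2.9]
opening: 0.667
finger_force: 30.0
```

Emit:
step_arm(increments=[[[0.2,-1.2,0],[0,0,0]],[[0,-0.7,-0.3],[0,0,0]],[[0,0,-1],[0,0,0]],[[0,0,-1.2],[0,0,0]],[[0,0,-1.2],[0,0,0]],[[0,0,-1],[0,0,0]],[[0,0,-0.8],[0,0,0]],[[0,0,-0.5],[0,0,0]],[[0,0,0],[0,0,0]],[[0,0,0],[0,0,0]]])

```text
clock: 35.35
tool_pos: [0.535, -0.2956, 0.0188]
eef_rot: [-0.055, 0.998, 0.0, 0.0]
contact_force: [0.2, -0.8, -2.7]
opening: 0.672
finger_force: 30.0
```

```bash
python3 -c "
from h import *
pose()"
```

```text
t35.35 tcp [ 53.5  -29.56   1.88] yaw_y 96.4 z [ 0.  0. -1.] F [ 0.2 -0.8 -2.7] open 0.672 ff 30.0 q [ 0.86  1.05 -0.82  1.71  1.    0.85  1.26]
```

Emit:
step_arm(increments=[[[-0.1,0,-0.5],[0,0,0]],[[0,0,-0.6],[0,0,0]],[[0,0,-0.5],[0,0,0]],[[0,0,-0.3],[0,0,0]],[[0,0,-0.2],[0,0,0]],[[0,0,-0.1],[0,0,0]],[[0,0,-0.1],[0,0,0]],[[0,0,-0.1],[0,0,0]],[[0,0,0],[0,0,0]],[[0,0,0],[0,0,0]]])

```text
clock: 36.35
tool_pos: [0.5338, -0.2957, -0.0053]
eef_rot: [-0.055, 0.998, 0.0, 0.0]
contact_force: [-0.2, 1.0, -3.6]
opening: 0.666
finger_force: 30.0
```

Emit:
step_arm(increments=[[[0,0,-0.1],[0,0,0]],[[0,0,-0.1],[0,0,0]],[[0,0,-0.1],[0,0,0]],[[0,0,0],[0,0,0]],[[0,0,0],[0,0,0]],[[0,0,0],[0,0,0]],[[0,0,0],[0,0,0]],[[0,0,0],[0,0,0]],[[0,0,0],[0,0,0]],[[0,0,0],[0,0,0]]])

```text
clock: 37.35
tool_pos: [0.534, -0.2958, -0.0061]
eef_rot: [-0.055, 0.998, -0.001, 0.0]
contact_force: [-4.5, -0.5, 13.5]
opening: 0.671
finger_force: 30.0
```

On the floor. I'll release, rise, swing clear and look.

Emit:
step_arm(increments=[[[0,0,0.2],[0,0,0]],[[0,0,0],[0,0,0]],[[0,0,0],[0,0,0]],[[0,0,0],[0,0,0]],[[0,0,0],[0,0,0]],[[0,0,1],[0,0,0]],[[0,0,2],[0,0,0]],[[0,0,3],[0,0,0]],[[0,0,4],[0,0,0]],[[0,0,4],[0,0,0]]], fingers=0.8)

```text
clock: 38.35
tool_pos: [0.5334, -0.2953, 0.1354]
eef_rot: [-0.056, 0.998, 0.0, -0.0]
contact_force: [0.8, -0.7, -0.1]
opening: 0.799
finger_force: 0.0
```

Emit:
step_arm(increments=[[[0,4,1],[0,0,0]],[[0,4.5,1],[0,0,0]],[[0,4.5,1],[0,0,0]],[[0,4.5,1],[0,0,0]],[[0,4.5,1],[0,0,0]],[[0,4.5,1],[0,0,0]],[[0,4.5,0],[0,0,0]],[[0,4.5,0],[0,0,0]],[[0,4.5,0],[0,0,0]],[[0,4.5,0],[0,0,0]]])

```text
clock: 39.35
tool_pos: [0.5334, 0.1512, 0.1944]
eef_rot: [-0.056, 0.998, 0.0, 0.0]
contact_force: [0.3, -0.5, -0.1]
opening: 0.799
finger_force: 0.0
```

Emit:
step_arm(increments=[[[0,4.5,0],[0,0,0]],[[0,4.5,0],[0,0,0]],[[0,4.5,0],[0,0,0]],[[0,4.5,0],[0,0,0]],[[0,4,0],[0,0,0]],[[0,3,0],[0,0,0]],[[0,2,0],[0,0,0]],[[0,0,0],[0,0,0]],[[0,0,0],[0,0,0]],[[0,0,0],[0,0,0]]])

```text
clock: 40.35
tool_pos: [0.5343, 0.4176, 0.1938]
eef_rot: [-0.055, 0.999, -0.001, 0.0]
contact_force: [1.1, -0.2, -0.4]
opening: 0.794
finger_force: 0.0
```

```bash
cat > chk.py <<'E'
from h import *
pose()
a,d,c0=snap('top','t5')
g=cv2.GaussianBlur(a,(3,3),0); hsv=cv2.cvtColor(g,cv2.COLOR_RGB2HSV)
m=((g.min(2)>105)&(hsv[...,1]<60)).astype(np.uint8); T=np.array([[443,158],[505,203],[464,264],[400,217]])
k=np.zeros_like(m); cv2.fillConvexPoly(k,T,1); k&=m
for c in cv2.findContours(k,cv2.RETR_EXTERNAL,cv2.CHAIN_APPROX_NONE)[0]:
    if cv2.contourArea(c)<100: continue
    w=plane('top',c.reshape(-1,2),.046,c0)[:,:2]*1000; print(cv2.minAreaRect(c)[0],cv2.minAreaRect(w.astype(np.float32)))
b,_,_=snap('side','s5')
cv2.imwrite('pics/c6.png',cv2.convertScaleAbs(cv2.cvtColor(np.vstack([cv2.resize(a[145:275,100:520],(780,241)),cv2.resize(b[60:240,200:460],(480,332))[:, :] if 0 else cv2.resize(b[120:240,200:590],(780,240))]),cv2.COLOR_RGB2BGR),alpha=1.4))
E
python3 chk.py
```

```text
t40.35 tcp [53.43 41.76 19.38] yaw_y 96.3 z [ 0.    -0.001 -1.   ] F [ 1.1 -0.2 -0.4] open 0.794 ff 0.0 q [-0.33  0.89 -0.87  1.37  0.7   1.19  0.41]
(461.4932556152344, 236.20945739746094) ((403.9075012207031, -308.6005554199219), (33.175514221191406, 67.82089233398438), 51.12097930908203)
(428.0, 211.5) ((461.2652893066406, -237.30706787109375), (54.00102233886719, 56.53419494628906), 85.98357391357422)
(484.5939636230469, 204.8657684326172) ((473.2620849609375, -366.20416259765625), (33.07136535644531, 65.2778549194336), 52.360877990722656)
(450.5, 180.5) ((530.87109375, -293.3183898925781), (52.481597900390625, 54.05636978149414), 85.95470428466797)
```

View pics/c6.png

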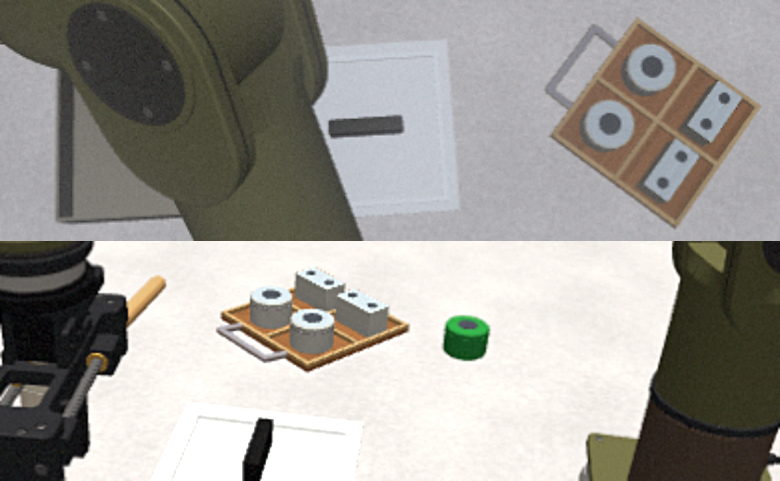

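The top half shows both collars in the row by the tray's handle, at (650,67) and (609,124). Both blocks are in the other row, in line with it, at (715,110) and (671,168). All four measure within about 4 mm of their pocket centres, and the lid lies flat with its handle at (366,126). I'm handing in.

```bash
python3 -c "
from plant import r
print(r.finish_job())"
```

```text
the job is handed in; nothing more can be done
None
```

The job is handed in at about 40 s on the robot's clock: the lid lies flat on the bench, and both collars and both blocks stand in their pockets within about 4 mm of centre by the last top picture; the hand-in gave no verdict.

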